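# Seat the source-well cover and hold the survey probe over it

## Task

Leak-check the shielded source well: first press the cocked-up yellow cover down at its black dot until it sits level and flush in the well, then draw the orange survey probe out of its sloping dock, turn it level with its round window facing down, and hold it there about 60 mm above the middle of the cover, without letting the probe touch the cover or the well. Finish while still holding the probe still in the air, and leave the two loose sample cups where they stand.

Things in the scene. Friction and masses are not known exactly. Their poses are not given: they have to be found in the camera images.
- well: shielded source well: fixed white block 120 x 120 mm, 45 mm high, orange labels, with a square recess 95 x 95 mm, 6 mm deep in its top for the cover. Origin at the centre of its underside, on the table; z up, x away from the robot, yaw within 0.35 rad. It may stand to the robot's left or right, the dock on the other side.
- cover_mid (a point): centre of the top face of the loose cover, a yellow plate 90 x 90 x 6 mm, 120 g; z is the normal of its top. At the start its far edge (+x) lies on the recess floor and its near edge (-x) is held about 10 mm up by a brass clip under it. Seated, its top is flush with the well's rim, 45 mm above the table.
- cover_press (a point): where to press the cover: middle of the black dot (24 mm across) on its top, 30 mm from its middle towards the raised near edge (-x); axes as cover_mid. The clip is right under it: it yields when pushed down with about 6 N, by up to about 11 mm, and stays down (friction, no spring).
- dock: sloping dock: fixed grey plastic pocket on a 130 x 90 mm foot. Origin on the table, below the pocket, z up. The pocket's axis rises at 45 degrees towards -x of the dock (towards the robot, yaw within about 0.35 rad); inner section 56 x 29 mm, inner depth 62 mm, open at the upper end; a smooth loose fit, nothing latches.
- dock_mouth (a point): centre of the pocket's open upper end, about 81 mm above the table. Axes as the dock.
- probe_grip (a point): centre of the survey probe's orange bar handle (26 mm wide along y, 24 thick along z), 85 mm behind the window's centre (-x) and 12 mm above its plane. Handle spans 18 to 150 mm behind the window's centre. Probe 220 g, balanced near here. x: along the handle to the head, z: out of the back. In the dock x points about 40 degrees down (it sags a little in the pocket), away from the robot.
- probe_window (a point): centre of the probe's round window, a silver disc 40 mm across on the underside of the dark round head (50 mm diameter, 26 mm thick). It looks along -z of the probe; axes as probe_grip.
- cup_a_mid (a point): centre of a white sample cup with a black ring, 44 mm across, 26 mm high, loose; bystander.
- cup_b_mid (a point): centre of a blue sample cup with a black ring, 44 mm across, 26 mm high, loose; bystander.
Not all that is in view belongs to the job. What is meant by the part that bears cover_mid is not red, and is the smaller of those in its own colour. There is more than one size of the part that bears probe_grip; the job needs the smaller.

How it is judged:
On the way, in this order (a step that is already met when the one before it is completed fails the run):
1. the cover sits level and flush in the well (angle between cover_mid's own z axis and vertical below 0.035 rad and height (world z) of cover_mid between 0.043 and 0.047 m and horizontal distance between cover_mid and well below 0.006 m), for 0.2 s.
2. the probe is drawn clear out of the dock (contact force between probe and dock below 0.05 N and z of probe_window in the frame of dock_mouth above 0.01 m and contact force between the fingers and probe above 1 N), for 0.2 s.
At the end, for the whole second after the job is handed in: cover flush within 2 mm, level within 2 degrees, centred within 6 mm; probe held at rest by the fingers alone, level within 12 degrees, window down, its centre within 30 mm of the cover's middle seen from above and 35 to 90 mm above the cover (all of step 1 and angle between probe_window's own z axis and vertical below 0.21 rad and horizontal distance between probe_window and cover_mid below 0.03 m and height (world z) of probe_window between 0.08 and 0.135 m and contact force between the fingers and probe above 1 N and contact force between probe and well below 0.05 N and contact force between probe and dock below 0.05 N and linear speed of probe below 0.03 m/s and angular speed of probe below 0.2 rad/s); the arm keeps its last pose, push and grip.
It fails at once if the probe touches the cover (contact force between probe and cover above 0.5 N).
It fails at once if the probe touches the well (contact force between probe and well above 0.5 N).
It fails at once if a sample cup is shifted by more than 30 mm (distance of any of cup_a_mid, cup_b_mid from where it was at the start of the episode above 0.03 m).
It also fails if it takes over 54 s, if anything falls off the work surface, if the arm or the gripper's body presses on something with over 40 N, if the wrist force passes 120 N, or if a joint passes its speed limit or range.

## Robot

A 6-joint arm with a two-finger parallel gripper is mounted at the origin on the work surface. World frame = base frame: x ahead of the robot, y to its left, z up, the work surface at z = 0. Lengths are in m, angles in rad, forces in N, time in s.
With the tool pointing down it reaches from about 0.375 to 0.9 m from the base axis. Payload 3.1 kg.
Tool frame: the origin (TCP) lies midway between the tips of the shut fingers; the grasp point (between the pads) lies 19 mm behind it (manip.hold_point_z is the distance from the TCP to the grasp point, in m); x points along the fingers, y is the direction in which the jaws open and shut, and the axes are right-handed (so a half turn about x gives the same grasp; the last joint's range is limited). The gripper opens to 85 mm and grips with 20 to 120 N. Pads are 22 mm wide; open, the fingers measure 114 mm over their backs; the gripper's body (76 mm by 85 mm) begins 54 mm behind the grasp point. The pads swing forward as they close: fully open they stand 13 mm farther back than shut.
Start: joints at [-1.423, 0.527, 1.433, -0, 1.181, -0.178], TCP at [0.2, -0.592, 0.231] pointing down, gripper open.
Joint ranges: [-3.08, 3.08], [-0.75, 2.2], [0.22, 2.44], [-1.43, 4.57], [0, 2.65], [-2.85, 2.85]. Speed limits (rad/s): [2.79, 2.79, 3.14, 3.14, 3.14, 3.14].

## Interface

Orientations are given as a unit quaternion [x, y, z, w].
In Python, from station import manip, snapshot gives the robot as it stands.
- The arm moves only by the shell command python3 -m crank 'ROWS' [FORCE]. ROWS is JSON, a list of rows, each a list of 5 numbers: the finger opening in m, from 0 to 0.0854, then the shift along the tool's x, y, z in m, then the turn about the tool's x in rad. In form: [[grip, tx, ty, tz, yaw], ...]. A call has 1 to 5 rows; each row shifts and turns the commanded pose from where the row before left it, along the tool's axes as they then stand; what a row does not reach is not made up. A row lasts 1/10 s, in which the tool goes at most 50 mm and 8.59 degrees, less where a joint would pass 70% of its speed; a pose out of reach is approached as far as the arm can. A call is refused whole if a number of a shift passes 0.05 or a number of a turn 0.15, either way. A call with a gripper value outside its range is refused whole. The fingers move at their own pace and stop on an object; FORCE is the grip in N (left out, the last holds). Time passes only in rows, so rows that do not move let the fingers close. It gives the time, the measured TCP pose, the force and the opening at its end, in the units of the state.
- manip.sense(): the state, without advancing time (a new reading comes with each control period).
- snapshot(name): name is "scene" or "side" or "wrist"; returns a dict with "image" (480x640x3 uint8, blue, green, red), "range_z" (480x640 float32, m along the optical axis (not along the pixel's ray), 0 where there is no reading), "vertical_fov" (degrees; the focal length in pixels is half the picture's height over the tangent of half this angle, whatever the lens; pixels are square), "cx", "cy" (the principal point, pixels), "distortion" ([k1, k2, p1, p2, k3] as OpenCV has them; the pictures are not rectified), "extrinsics" (4x4, takes a point from world to camera coordinates); the wrist camera has in their place "T_tool_cam" (4x4, takes a point from camera to tool coordinates, whose origin is the TCP and whose axes are the tool frame's). Camera axes: x right, y up, looking along -z (the intrinsics and any distortion apply to the point x, -y, -z); pixel columns grow to the right and rows downward; lengths in m; the calibration is good to about 2 mm. A picture is of the moment at which its call begins: read the wrist's pose just before it.
- manip.sign_off(): hands the job in, once; it reports no verdict.
The state is a dict: "t": time; "q": joint angles; "qd": joint speeds; "tau": joint torques, N m; "tcp_pos": TCP position; "tool_rot": TCP orientation; "force": force on the tool from outside, world axes, zero at the start; "ft_torque": the same for the moment, N m; "finger_gap": opening from 0.0 (shut) to 1.0 (fully open).
Only numpy, scipy, OpenCV 4.12 (cv2) and the standard library are available. Lean on these libraries where they do the work, as an engineer would, in place of code of your own. Each camera call takes 0.05 s, during which the arm holds its last target.

## Working session

There is one attempt and no reset: what is moved stays moved. The work goes in short steps, Python scripts to look and compute and a shell command to move; the robot and the scene stay as the last step left them, time stands still between calls to the robot, and variables do not carry over. Pictures are saved under pics/ and viewed, and the job is handed in when it is done.

```bash
ls; mkdir -p pics; cat > h.py <<'E'
import numpy as np,cv2
from station import manip,snapshot
from scipy.spatial.transform import Rotation as R
def T_tool():
    s=manip.sense();T=np.eye(4);T[:3,:3]=R.from_quat(s['tool_rot']).as_matrix();T[:3,3]=s['tcp_pos'];return T
def take(n,f):
    T=T_tool();d=snapshot(n)
    d['c2w']=T@np.array(d['T_tool_cam']) if n=='wrist' else np.linalg.inv(np.array(d['extrinsics']))
    np.save(f'pics/{f}.npy',d,allow_pickle=True);cv2.imwrite(f'pics/{f}.png',d['image']);return d
def load(f): return np.load(f'pics/{f}.npy',allow_pickle=True).item()
def K(d):
    f=240/np.tan(np.radians(d['vertical_fov'])/2);return np.array([[f,0,d['cx']],[0,f,d['cy']],[0,0,1]])
def pts(d,uv):
    uv=np.array(uv,float).reshape(-1,2)
    n=cv2.undistortPoints(uv[:,None],K(d),np.array(d['distortion'],float))[:,0]
    z=d['range_z'][uv[:,1].astype(int),uv[:,0].astype(int)]
    c=np.stack([n[:,0]*z,-n[:,1]*z,-z,np.ones_like(z)],1)
    return (c@d['c2w'].T)[:,:3]
def cloud(d):
    v,u=np.mgrid[0:480,0:640];return pts(d,np.stack([u.ravel(),v.ravel()],1)).reshape(480,640,3)
def proj(d,P):
    P=np.atleast_2d(P);c=(np.c_[P,np.ones(len(P))]@np.linalg.inv(d['c2w']).T)[:,:3]*[1,-1,-1]
    return cv2.projectPoints(c,np.zeros(3),np.zeros(3),K(d),np.array(d['distortion'],float))[0][:,0]
E
python3 - <<'E'
from h import *
print(manip.sense(),manip.hold_point_z)
for n in('scene','side','wrist'):
    d=take(n,n+'0');print(n,d['vertical_fov'],d['distortion'],d['c2w'].round(3).tolist())
E
```

```text
pics
{'t': 0.0, 'q': array([-1.42355131e+00,  5.28459745e-01,  1.43390110e+00, -1.08978620e-05,
        1.18136544e+00, -1.78482068e-01]), 'qd': array([-0.00027034,  0.00047518, -0.00038725,  0.00062816,  0.00017635,
        0.00039267]), 'tau': array([ 1.49822590e-03, -4.42344189e+01, -1.78025705e+01, -8.66866344e-05,
        8.29384342e-03,  5.27249540e-06]), 'tcp_pos': array([ 0.19992903, -0.59141508,  0.23033793]), 'tool_rot': array([ 0.69775724,  0.11540919, -0.6977408 ,  0.11390055]), 'force': array([-0.43483915,  0.17219208,  0.73105735]), 'ft_torque': array([-0.00583284, -0.01405592, -0.00210197]), 'finger_gap': 1.0015784037516295} 0.0187
scene 52.47299404308058 [-0.0249625  0.         0.         0.         0.       ] [[-0.672, -0.575, 0.467, 1.013], [0.741, -0.529, 0.414, 0.439], [0.009, 0.624, 0.781, 0.941], [0.0, 0.0, 0.0, 1.0]]
side 53.07346383243511 [-0.04774131  0.          0.          0.          0.        ] [[-0.913, 0.247, -0.324, 0.119], [-0.408, -0.564, 0.718, 0.853], [-0.005, 0.788, 0.616, 0.806], [0.0, 0.0, 0.0, 1.0]]
wrist 58.47973704867159 [-0.0179262  0.         0.         0.         0.       ] [[0.32, 0.906, 0.276, 0.271], [-0.948, 0.307, 0.09, -0.568], [-0.003, -0.291, 0.957, 0.373], [0.0, 0.0, 0.0, 1.0]]
```

View pics/scene0.png

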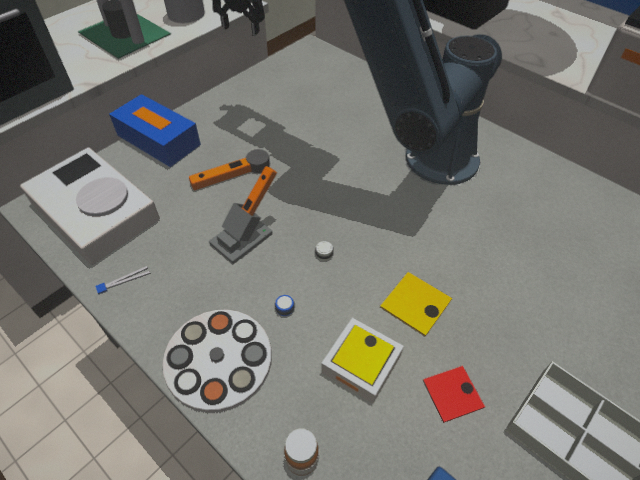

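View pics/side0.png

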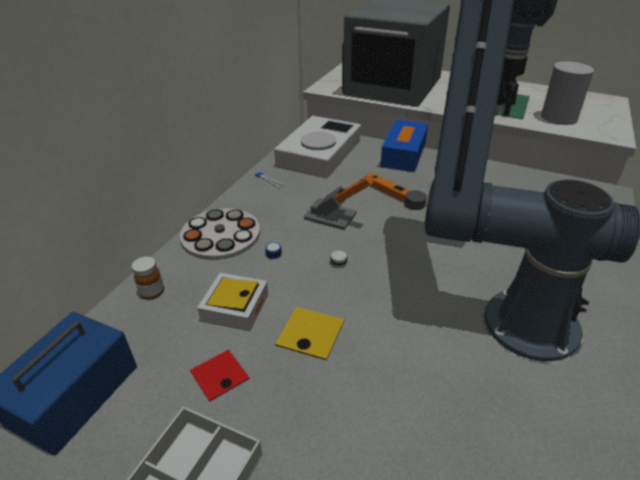

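View pics/wrist0.png

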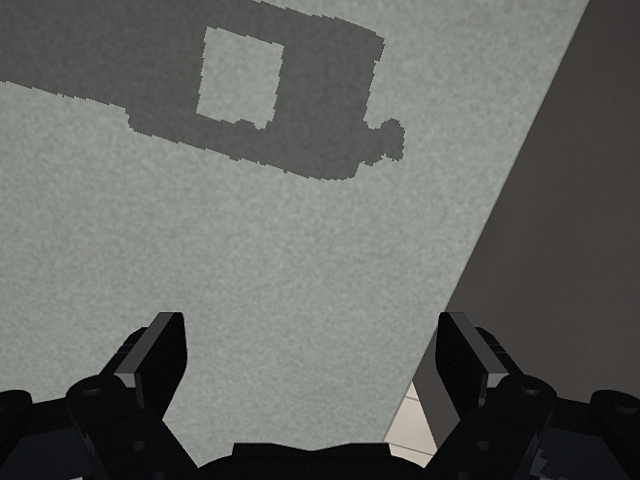

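Scene view: there are two yellow plates, at (363,353) in the well and (416,303) on the table, and a red one at (454,393). There are two orange handles: one in the dock at (260,188), and one lying at (218,174) with its head at (258,159). I'll measure them and look at a crop.

```bash
python3 - <<'E'
from h import *
for n in('scene0','side0'):
    d=load(n);C=cloud(d);hsv=cv2.cvtColor(d['image'],cv2.COLOR_BGR2HSV)
    y=cv2.inRange(hsv,(22,150,80),(35,255,255));o=cv2.inRange(hsv,(5,150,100),(18,255,255))
    for nm,m in(('y',y),('o',o)):
        k,l,st,ce=cv2.connectedComponentsWithStats(m)
        for i in range(1,k):
            if st[i,4]<60: continue
            P=C[(l==i)&(d['range_z']>0)];
            if not len(P) : continue
            c=P.mean(0);U,S,V=np.linalg.svd(P-c,full_matrices=False);e=[np.ptp(np.percentile((P-c)@v,[1,99])) for v in V]
            print(n,nm,ce[i].round(),st[i,4],'c',c.round(4),'ext',np.round(e,3),'v0',V[0].round(3),'n',V[2].round(3),'z',P[:,2].min().round(3),P[:,2].max().round(3))
d=load('scene0');a=cv2.resize(d['image'][130:280,170:350],None,fx=3,fy=3,interpolation=2);b=cv2.resize(d['image'][260:410,310:490],None,fx=3,fy=3,interpolation=2)
cv2.imwrite('pics/crop0.png',cv2.resize(np.vstack([a,b]),(540*2//2,900*2//3*1)))
cv2.imwrite('pics/cropa.png',a);cv2.imwrite('pics/cropb.png',b)
E
```

```text
scene0 y [415. 302.] 2249 c [0.4489 0.2221 0.0084] ext [0.115 0.114 0.008] v0 [0.998 0.056 0.001] n [ 0.001 -0.    -1.   ] z -0.002 0.014
scene0 y [363. 355.] 1911 c [0.6434 0.2253 0.0501] ext [0.089 0.088 0.01 ] v0 [ 0.221 -0.975 -0.008] n [0.113 0.017 0.993] z 0.036 0.06
scene0 o [151. 118.] 346 c [ 0.5016 -0.6595  0.0805] ext [0.115 0.038 0.008] v0 [ 0.098 -0.995 -0.001] n [ 0.017  0.003 -1.   ] z 0.076 0.085
scene0 o [216. 172.] 488 c [ 0.4907 -0.4015  0.0301] ext [0.16  0.033 0.011] v0 [ 0.926 -0.378 -0.001] n [-0.039 -0.092 -0.995] z 0.022 0.036
scene0 o [259. 187.] 400 c [ 0.5122 -0.2004  0.128 ] ext [0.114 0.222 0.021] v0 [ 0.807  0.091 -0.584] n [-0.433  0.764 -0.479] z 0.0 0.164
scene0 o [219. 321.] 164 c [ 0.7788 -0.0535  0.0231] ext [0.033 0.03  0.007] v0 [-0.024 -0.999 -0.026] n [-0.007  0.026 -1.   ] z 0.019 0.029
scene0 o [213. 391.] 213 c [0.8852 0.0529 0.0229] ext [0.031 0.031 0.007] v0 [ 0.172 -0.985 -0.013] n [-0.049 -0.022  0.999] z 0.018 0.028
side0 y [232. 293.] 983 c [0.6354 0.2276 0.0494] ext [0.108 0.107 0.007] v0 [-0.776  0.626  0.076] n [-0.113 -0.02  -0.993] z 0.041 0.057
side0 y [310. 332.] 2060 c [0.4412 0.2255 0.0071] ext [0.113 0.114 0.007] v0 [-0.999 -0.039  0.001] n [-0.001 -0.004 -1.   ] z 0.002 0.012
side0 o [405. 134.] 132 c [ 0.4976 -0.659   0.08  ] ext [0.105 0.033 0.008] v0 [-0.099  0.995  0.006] n [-0.012  0.005 -1.   ] z 0.075 0.084
side0 o [379. 183.] 305 c [ 0.4768 -0.3296  0.0684] ext [0.273 0.138 0.057] v0 [-0.019 -0.868 -0.496] n [ 0.1    0.492 -0.865] z 0.022 0.164
side0 o [246. 222.] 61 c [ 0.7744 -0.0517  0.0225] ext [0.032 0.032 0.006] v0 [-0.995 -0.094  0.015] n [-0.018  0.029 -0.999] z 0.019 0.026
side0 o [192. 234.] 70 c [0.8802 0.0529 0.0222] ext [0.032 0.031 0.007] v0 [ 0.331 -0.943 -0.03 ] n [-0.005  0.029 -1.   ] z 0.019 0.026
```

View pics/cropa.png

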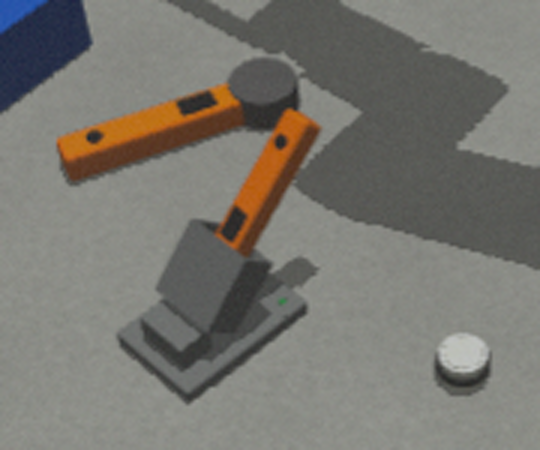

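View pics/cropb.png

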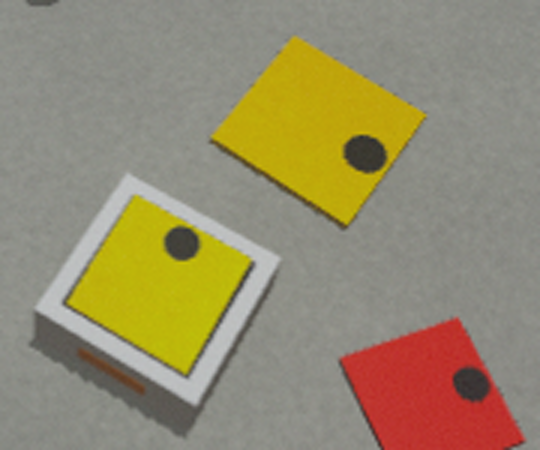

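Choice: the docked orange probe, whose visible handle is shorter than the 160 mm one lying on the table, and the roughly 90 mm yellow plate in the well (the other is 114 mm). The tool can only turn about its own vertical axis. So I'll level the probe by pivoting it in the pads against a surface. I'll find surface heights first, then go and look at the well.

```bash
cat >> h.py <<'E'
def to(target,yawdir=None):
    T=T_tool();d=T[:3,:3].T@(np.array(target)-T[:3,3])
    print('tcp',T[:3,3].round(4),'ytool',T[:3,1].round(3),'xtool',T[:3,0].round(3),'shift in tool',d.round(4))
    if yawdir is not None:
        # turn about tool x bringing y axis onto yawdir
        w=T[:3,:3].T@np.append(yawdir,0);a=np.arctan2(w[2],w[1]);a=(a+np.pi/2)%np.pi-np.pi/2
        print('turn',a.round(4)); return d,a
E
python3 - <<'E'
from h import *
d=load('scene0')
for n,uv in dict(pan=(102,195),scale=(60,200),scale2=(130,215),tray=(216,335),hub=(217,354),sample=(254,353),bluebox=(150,118),cupa=(324,247),cupb=(284,302),foot=(262,240),dockmouth=(235,215),dtop=(245,207),head2=(258,157),hand2=(218,172),hend=(270,172)).items(): print(n,pts(d,[uv])[0].round(3))
print(T_tool()[:3,:3].round(3)); T=np.array(take('wrist','w00')['T_tool_cam']); print(T.round(3))
to((0.56,0.20,0.22),(0.22,-0.975))
E
```

```text
pan [ 0.761 -0.499  0.08 ]
scale [ 0.837 -0.57   0.071]
scale2 [ 0.748 -0.404  0.069]
tray [ 0.802 -0.037  0.016]
hub [0.832 0.004 0.031]
sample [0.778 0.054 0.024]
bluebox [ 0.506 -0.659  0.082]
cupa [ 0.481 -0.022  0.025]
cupb [0.653 0.016 0.027]
foot [ 0.557 -0.158  0.006]
dockmouth [ 0.583 -0.213  0.078]
dtop [ 0.556 -0.206  0.089]
head2 [ 0.381 -0.356  0.038]
hand2 [ 0.489 -0.397  0.031]
hend [ 0.481 -0.192  0.158]
[[-0.     0.32  -0.947]
 [ 0.002 -0.947 -0.32 ]
 [-1.    -0.002 -0.   ]]
[[ 0.001  0.291 -0.957 -0.142]
 [ 1.     0.     0.001  0.   ]
 [ 0.001 -0.957 -0.291 -0.075]
 [ 0.     0.     0.     1.   ]]
tcp [ 0.2    -0.5917  0.2307] ytool [ 0.32  -0.947 -0.001] xtool [-0.     0.001 -1.   ] shift in tool [ 0.0117 -0.6348 -0.5944]
turn 0.1039
```

```bash
A='[[0,0,-0.034,-0.032,0.006],[0,0,-0.034,-0.032,0.006],[0,0,-0.034,-0.032,0.006],[0,0,-0.034,-0.032,0.006],[0,0,-0.034,-0.032,0.006]]' >/dev/null
python3 -m crank '[[0,0,-0.034,-0.032,0],[0,0,-0.034,-0.032,0],[0,0,-0.034,-0.032,0],[0,0,-0.034,-0.032,0],[0,0,-0.034,-0.032,0]]' 20
python3 -m crank '[[0,0,-0.034,-0.032,0],[0,0,-0.034,-0.032,0],[0,0,-0.034,-0.032,0],[0,0,-0.034,-0.032,0],[0,0,-0.034,-0.032,0]]'
python3 -m crank '[[0,0,-0.034,-0.032,0],[0,0,-0.034,-0.032,0],[0,0,-0.034,-0.032,0],[0,0,-0.034,-0.032,0],[0,0,-0.034,-0.032,0]]'
python3 -m crank '[[0,0,-0.034,-0.032,0],[0,0,-0.034,-0.032,0],[0,0,-0.034,-0.032,0],[0,0,-0.01,-0.02,0.1],[0,0,0,0,0]]'
python3 - <<'E'
from h import *
take('wrist','w1');to((0.56,0.20,0.22),(0.22,-0.975));print(manip.sense()['t'])
E
```

```text
t: 0.7
tcp_pos: [0.2976, -0.378, 0.2312]
tool_rot: [0.698, 0.114, -0.698, 0.114]
force: [0.1, -0.1, -0.1]
finger_gap: 0.142
t: 1.2
tcp_pos: [0.3949, -0.1659, 0.2314]
tool_rot: [0.698, 0.114, -0.698, 0.115]
force: [0.5, -0.2, 1.1]
finger_gap: -0.001
t: 1.7
tcp_pos: [0.4921, 0.0467, 0.2314]
tool_rot: [0.698, 0.115, -0.698, 0.115]
force: [0.5, -0.3, 0.5]
finger_gap: 0.0
t: 2.2
tcp_pos: [0.5674, 0.1906, 0.2311]
tool_rot: [0.703, 0.081, -0.702, 0.08]
force: [0.2, -0.0, 0.7]
finger_gap: -0.003
tcp [0.5658 0.189  0.2308] ytool [ 0.227 -0.974  0.   ] xtool [-0. -0. -1.] shift in tool [ 0.0108 -0.012   0.0032]
turn 0.0072
2.25
```

View pics/w1.png

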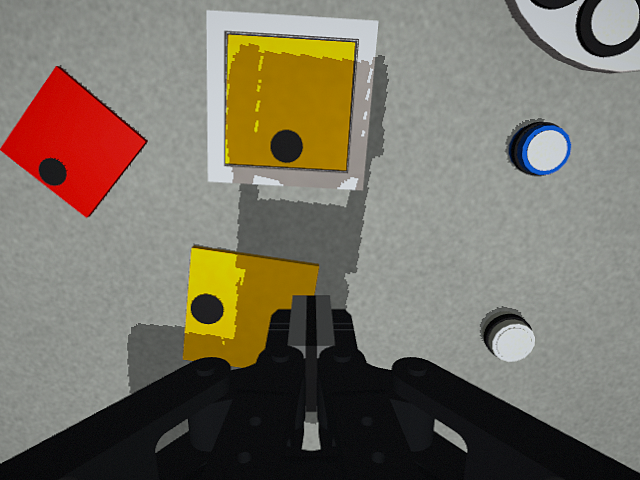

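The wrist view shows the well with the cover, its black dot at (286,146), the decoy plates at (250,300) and (75,140), and the cups at (545,150) and (510,338).

```bash
python3 - <<'E'
from h import *
d=load('w1');C=cloud(d)
p=pts(d,[(286,146),(230,38),(352,45),(346,168),(229,160),(207,12),(376,22),(215,100),(540,150),(512,342),(260,290),(300,50)])
print(p.round(4))
hsv=cv2.cvtColor(d['image'],cv2.COLOR_BGR2HSV);m=(cv2.inRange(hsv,(20,150,40),(35,255,255))>0);m[200:]=0
P=C[m];c=P.mean(0);U,S,V=np.linalg.svd(P-c,full_matrices=False);print(c,V[2])
b=d['image'].max(2)<60; b[:100]=0;b[180:]=0;b[:,:250]=0;b[:,330:]=0
print('dot',C[b].mean(0),b.sum())
to(C[b].mean(0))
E
```

```text
[[ 0.61    0.2192  0.0545]
 [ 0.6735  0.274   0.0442]
 [ 0.6883  0.1889  0.0455]
 [ 0.6026  0.1708  0.0388]
 [ 0.5906  0.2581  0.0547]
 [ 0.6862  0.2922  0.0457]
 [ 0.7064  0.1764  0.0461]
 [ 0.6298  0.2771  0.0455]
 [ 0.6506  0.0216  0.0263]
 [ 0.482  -0.0187  0.0262]
 [ 0.4719  0.217   0.0072]
 [ 0.6768  0.224   0.0456]]
[0.64174722 0.22457489 0.05090333] [-0.29784357 -0.11704604 -0.94741197]
dot [0.60961517 0.21899273 0.05485859] 827
tcp [0.5658 0.189  0.2308] ytool [ 0.227 -0.974  0.   ] xtool [-0. -0. -1.] shift in tool [ 0.1759 -0.0193 -0.0495]
```

```bash

python3 -m crank '[[0,0.03,-0.010,-0.025,0],[0,0.04,-0.009,-0.0245,0],[0,0.04,0,0,0],[0,0.03,0,0,0],[0,0.02,0,0,0]]'
python3 -m crank '[[0,0,0,0,0],[0,0.004,0,0,0],[0,0.004,0,0,0],[0,0.004,0,0,0],[0,0,0,0,0]]'
python3 - <<'E'
from h import *
to((0.6096,0.219,0.045));print(manip.sense()['force'])
E
```

```text
t: 2.75
tcp_pos: [0.6071, 0.2156, 0.0684]
tool_rot: [-0.7, -0.079, 0.705, -0.08]
force: [-0.2, 0.3, 0.7]
finger_gap: 0.001
t: 3.25
tcp_pos: [0.6098, 0.2175, 0.0598]
tool_rot: [0.703, 0.08, -0.702, 0.08]
force: [0.2, 0.2, 0.1]
finger_gap: 0.0
tcp [0.6098 0.2175 0.0598] ytool [ 0.224 -0.975  0.   ] xtool [ 0.001  0.    -1.   ] shift in tool [ 0.0148 -0.0015 -0.0002]
[0.21313721 0.21919049 0.07450306]
```

```bash

python3 -m crank '[[0,0.003,-0.0015,0,0],[0,0.003,0,0,0],[0,0.003,0,0,0],[0,0.003,0,0,0],[0,0.003,0,0,0]]'
python3 -m crank '[[0,0,0,0,0],[0,0,0,0,0]]'
```

```text
t: 3.75
tcp_pos: [0.609, 0.2192, 0.045]
tool_rot: [-0.702, -0.08, 0.703, -0.08]
force: [-9.0, -1.3, 27.5]
finger_gap: -0.003
t: 3.95
tcp_pos: [0.6091, 0.2192, 0.0451]
tool_rot: [-0.703, -0.08, 0.703, -0.08]
force: [-2.5, 0.9, 7.9]
finger_gap: -0.001
```

```bash

python3 -m crank '[[0,0.001,0,0,0],[0,0,0,0,0],[0,0,0,0,0]]'
python3 -m crank '[[0,-0.02,0,0,0],[0,-0.04,0,0,0],[0,-0.04,0.010,0.025,0],[0,-0.04,0.01,0.025,0],[0,-0.02,0,0,0]]'
python3 -m crank '[[0,0,0,0,0],[0.085,0,0,0,0]]'
python3 - <<'E'
from h import *
d=take('wrist','w2');C=cloud(d)
hsv=cv2.cvtColor(d['image'],cv2.COLOR_BGR2HSV);m=(cv2.inRange(hsv,(20,150,40),(35,255,255))>0);m[205:]=0
m=cv2.erode(m.astype(np.uint8),np.ones((5,5)))>0
P=C[m];A=np.c_[P[:,:2]-P[:,:2].mean(0),np.ones(len(P))];print(np.linalg.lstsq(A,P[:,2],rcond=None)[0],len(P))
E
```

```text
t: 4.25
tcp_pos: [0.609, 0.2192, 0.0451]
tool_rot: [-0.703, -0.08, 0.703, -0.08]
force: [-3.4, -0.3, 13.2]
finger_gap: 0.003
t: 4.75
tcp_pos: [0.5633, 0.1871, 0.2058]
tool_rot: [0.703, 0.079, -0.702, 0.08]
force: [0.4, 0.5, -1.3]
finger_gap: -0.002
t: 4.95
tcp_pos: [0.5652, 0.1883, 0.2028]
tool_rot: [0.703, 0.08, -0.702, 0.08]
force: [-0.2, 0.5, -0.8]
finger_gap: 0.156
[-0.01326909 -0.0363692   0.04619633] 16629
```

View pics/w2.png

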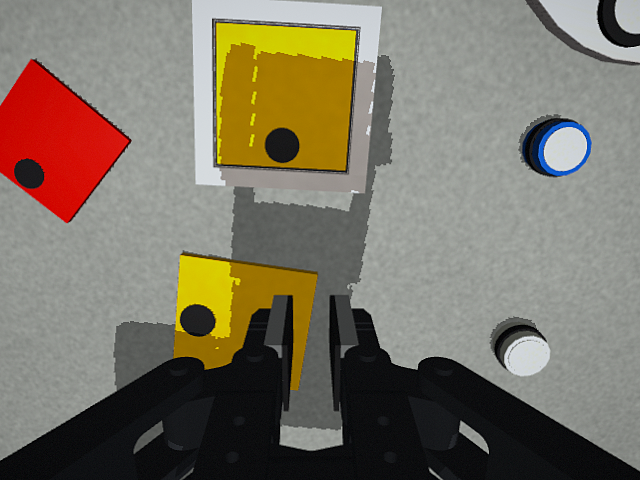

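The cover now looks seated. I'll compare it with the rim plane robustly.

```bash
python3 - <<'E'
from h import *
d=load('w2');C=cloud(d);z=C[...,2];k=3
def med(u,v): return np.median(C[v-k:v+k+1,u-k:u+k+1].reshape(-1,3),0).round(4)
for n,uv in dict(rimL=(204,100),rimT=(290,12),rimR=(366,100),rimB=(290,177),cTL=(222,28),cTR=(348,36),cBL=(224,158),cBR=(340,162),c=(285,95),tab=(450,200),tabL=(150,200),tab2=(450,30)).items(): print(n,med(*uv))
E
```

```text
rimL [0.6268 0.2757 0.0448]
rimT [0.6917 0.2309 0.0447]
rimR [0.6509 0.1701 0.0448]
rimB [0.589  0.2088 0.0448]
cTL [0.673  0.2714 0.0448]
cTR [0.6863 0.1915 0.0448]
cBL [0.5919 0.2561 0.0452]
cBR [0.607 0.177 0.045]
c [0.6419 0.2235 0.0451]
tab [ 5.925e-01  7.740e-02 -5.000e-04]
tabL [ 0.5378  0.3178 -0.    ]
tab2 [ 7.145e-01  1.173e-01 -1.000e-04]
```

The cover and rim agree within 0.5 mm, so it's seated. Next, a look at the docked probe.

```bash

python3 -m crank '[[0.085,-0.01,0.038,0.024,0],[0.085,-0.01,0.038,0.024,0],[0.085,-0.01,0.038,0.024,0],[0.085,-0.01,0.038,0.024,0],[0.085,-0.01,0.038,0.024,0]]'
python3 -m crank '[[0.085,-0.01,0.038,0.024,0],[0.085,-0.01,0.038,0.024,0],[0.085,-0.01,0.038,0.024,0],[0.085,-0.007,0.038,0.024,0],[0.085,0,0,0,0]]'
python3 - <<'E'
from h import *
d=take('wrist','w3');take('scene','s3');to((.43,-.2,.29))
E
```

```text
t: 5.5
tcp_pos: [0.4894, -0.0249, 0.2515]
tool_rot: [-0.701, -0.08, 0.704, -0.079]
force: [0.1, -1.4, 0.4]
finger_gap: 0.99
t: 6.0
tcp_pos: [0.4305, -0.1986, 0.2895]
tool_rot: [-0.703, -0.077, 0.703, -0.078]
force: [0.3, 1.2, 0.2]
finger_gap: 0.994
tcp [ 0.4306 -0.194   0.2887] ytool [ 0.221 -0.975 -0.003] xtool [-0.002  0.002 -1.   ] shift in tool [-0.0013  0.0058  0.0019]
```

View pics/w3.png

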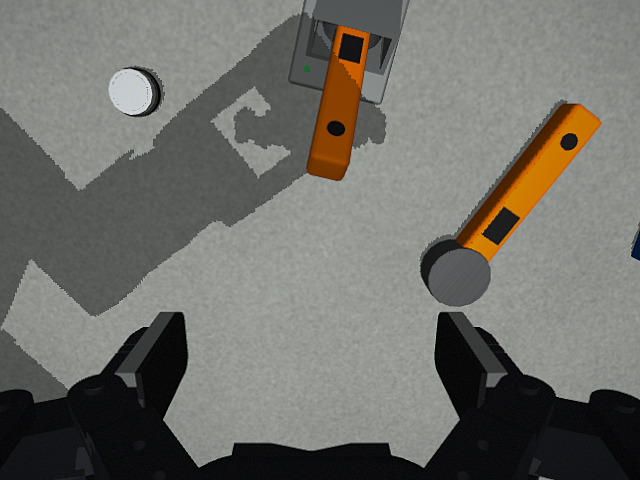

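The docked handle runs from its end at (326,172) to the mouth at (352,28). The big decoy probe lies at (500,220).

```bash
python3 - <<'E'
from h import *
d=load('w3');C=cloud(d)
hsv=cv2.cvtColor(d['image'],cv2.COLOR_BGR2HSV);m=(cv2.inRange(hsv,(3,150,40),(20,255,255))>0);m[:,:300]=0;m[:,400:]=0;m[:22]=0;m[200:]=0
m=cv2.erode(m.astype(np.uint8),np.ones((3,3)))>0
P=C[m]
# plane RANSAC for top face
rng=np.random.default_rng(0);best=0
for _ in range(500):
    q=P[rng.choice(len(P),3,False)];n=np.cross(q[1]-q[0],q[2]-q[0]);n/=np.linalg.norm(n)
    i=abs((P-q[0])@n)<.0015
    if i.sum()>best: best=i.sum();I=i
Q=P[I];c=Q.mean(0);_,_,V=np.linalg.svd(Q-c,full_matrices=False);x=V[0]*np.sign(V[0][0]);n=V[2]*np.sign(V[2][2])
s=(Q-c)@x;w=(Q-c)@np.cross(n,x)
print('n',len(P),best,'c',c,'x',x,'nrm',n,'pitch deg',np.degrees(np.arcsin(-x[2])),'yaw',np.arctan2(x[1],x[0]),'ext',np.ptp(s),np.percentile(w,[1,99]))
end=c+x*s.min()
print('rear end top',end,'lowest top',c+x*s.max())
mid=(np.percentile(w,1)+np.percentile(w,99))/2; end=end+np.cross(n,x)*mid
for b in (85,95,105): print(b,'handle centre',end+x*(150-b)-n*.012)
print('window',end+x*150-n*.024)
for uv in [(335,128),(345,177),(308,170),(459,275)]: print(uv,pts(d,[uv])[0].round(4))
h=x[:2]/np.linalg.norm(x[:2]);print('heading',h);to(end+x*50-n*.012,(h[1],-h[0]))
E
```

```text
n 4367 3639 c [ 0.5113708  -0.20052661  0.13083038] x [ 0.74219291 -0.0041902  -0.67017321] nrm [ 0.67016302 -0.00369627  0.74220473] pitch deg 42.080434760517 yaw -0.005645638052144183 ext 0.12067102819116596 [-0.01205497  0.01143753]
rear end top [ 0.47535064 -0.20032326  0.16335527] lowest top [ 0.56491182 -0.20082889  0.08248478]
85 handle centre [ 48.70984581  -0.47295042 -43.40680992]
95 handle centre [ 41.28791675  -0.43104845 -36.7050778 ]
105 handle centre [ 33.8659877   -0.38914648 -30.00334569]
window [ 111.7882008    -0.82907282 -100.38043936]
(335, 128) [ 0.4942 -0.2006  0.1479]
(345, 177) [ 0.4449 -0.231   0.0007]
(308, 170) [ 0.4643 -0.1894  0.1492]
(459, 275) [ 0.3785 -0.3627  0.0325]
heading [ 0.99998406 -0.00564561]
tcp [ 0.4306 -0.194   0.2887] ytool [ 0.221 -0.975 -0.003] xtool [-0.002  0.002 -1.   ] shift in tool [ 33.554    8.5213 -36.2389]
turn 0.2285
```

```bash
python3 - <<'E'
from h import *
d=load('s3')
for n,L in dict(scale=[(26,187),(84,154),(152,208),(95,248),(118,180),(140,212),(125,225),(110,190),(75,172)],box=[(115,120),(146,101),(195,131),(166,158)]).items():
    for uv in L: print(n,uv,pts(d,[uv])[0].round(3))
C=cloud(d)
# top-view height map of region
P=C[d['range_z']>0];P=P[(P[:,2]>.05)&(P[:,2]<.1)&(P[:,1]<-.28)&(P[:,0]<1)&(P[:,0]>.3)]
im=np.zeros((300,300,3),np.uint8)
for p in P:
    u=int((-p[1]-.28)*500);v=int((1-p[0])*400)
    if 0<=u<300 and 0<=v<300: im[v,u]=(255,255,255) if p[2]>.076 else (0,180,0)
cv2.imwrite('pics/top.png',cv2.resize(im,(600,600)))
E
```

```text
scale (26, 187) [ 0.872 -0.676  0.069]
scale (84, 154) [ 0.708 -0.676  0.071]
scale (152, 208) [ 0.694 -0.399  0.053]
scale (95, 248) [ 0.855 -0.398  0.047]
scale (118, 180) [ 0.706 -0.512  0.082]
scale (140, 212) [ 0.724 -0.401  0.062]
scale (125, 225) [ 0.77  -0.401  0.053]
scale (110, 190) [ 0.74  -0.494  0.085]
scale (75, 172) [ 0.761 -0.63   0.073]
box (115, 120) [ 0.571 -0.743  0.068]
box (146, 101) [ 0.468 -0.733  0.083]
box (195, 131) [ 0.439 -0.551  0.055]
box (166, 158) [ 0.55  -0.545  0.031]
```

View pics/top.png

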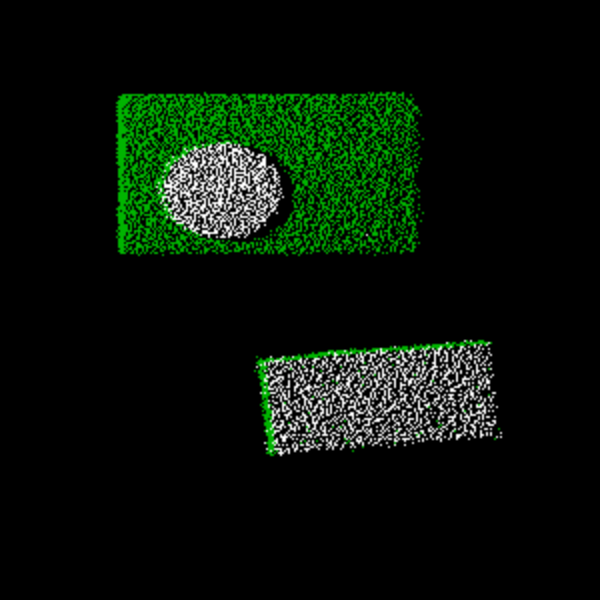

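View pics/s3.png

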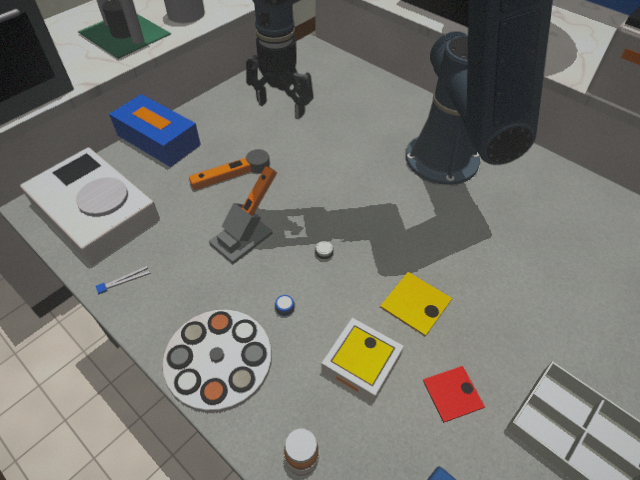

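Levelling plan: use the scale's flat pan (top about 0.083 m, x 0.70–0.82, y around -0.50). Its near edge leaves the fingers free. Now align for the grasp.

```bash

python3 -m crank '[[0.085,0,0,0,0.115],[0.085,0,0,0,0.115],[0.085,0,0.003,-0.037,0],[0.085,0,0.003,-0.038,0],[0.085,0,0,0,0]]'
python3 -m crank '[[0.085,0,0,0,0],[0.085,0,0,0,0]]'
python3 - <<'E'
from h import *
to((0.506,-0.2005,0.099),(-0.0056,-1))
E
```

```text
t: 6.6
tcp_pos: [0.5104, -0.1985, 0.2887]
tool_rot: [0.708, 0.0, -0.707, -0.0]
force: [-0.2, -0.7, 0.5]
finger_gap: 0.996
t: 6.8
tcp_pos: [0.505, -0.1979, 0.2891]
tool_rot: [-0.706, 0.0, 0.708, 0.002]
force: [-0.6, 0.8, -0.3]
finger_gap: 0.997
tcp [ 0.505  -0.1979  0.2891] ytool [-0.002 -1.    -0.002] xtool [-0.003  0.002 -1.   ] shift in tool [ 0.1901  0.003  -0.0016]
turn 0.0031
```

```bash

python3 -m crank '[[0.085,0.04,0.0025,-0.001,0],[0.085,0.04,0,0,0],[0.085,0.04,0,0,0],[0.085,0.04,0,0,0],[0.085,0.03,0,0,0]]'
python3 -m crank '[[0.085,0,0,0,0],[0.085,0,0,0,0]]'
python3 - <<'E'
from h import *
to((0.506,-0.2005,0.099),(-0.0056,-1));take('wrist','w4');take('side','d4');print(manip.sense()['force'])
E
```

```text
t: 7.3
tcp_pos: [0.5049, -0.2009, 0.0984]
tool_rot: [-0.706, 0.001, 0.708, 0.002]
force: [-0.4, 0.5, -0.5]
finger_gap: 0.993
t: 7.5
tcp_pos: [0.5065, -0.2019, 0.1006]
tool_rot: [-0.707, 0.001, 0.707, 0.002]
force: [0.7, -0.2, 0.4]
finger_gap: 0.994
tcp [ 0.5065 -0.2019  0.1006] ytool [-0.004 -1.    -0.001] xtool [-0.001  0.001 -1.   ] shift in tool [ 0.0016 -0.0014  0.0005]
turn 0.0013
[-0.20593356  0.14399842 -0.20422131]
```

View pics/w4.png

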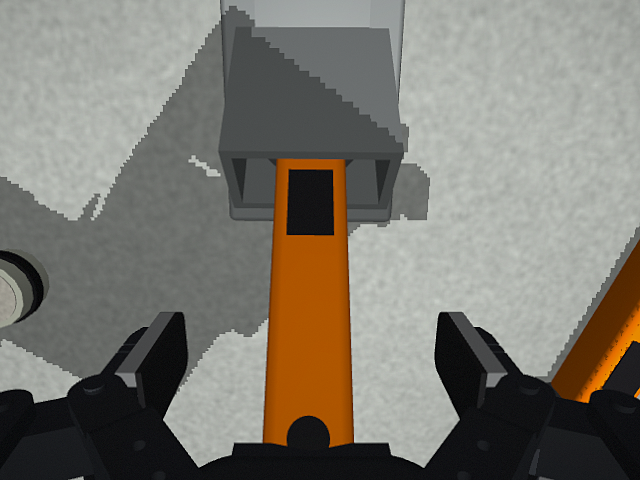

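View pics/d4.png

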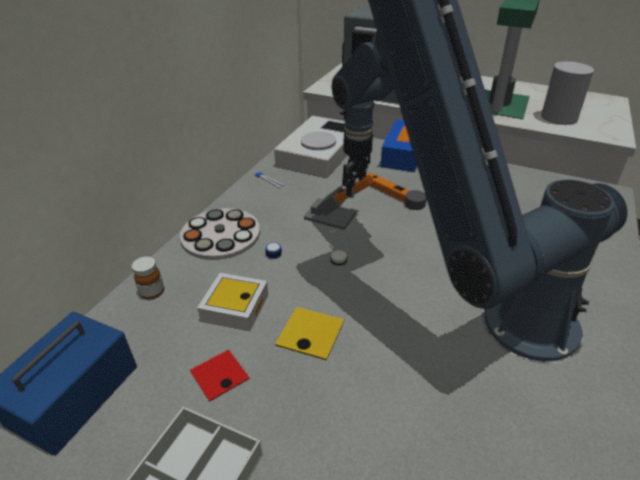

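The handle, at column 309, is centred between the open fingers (185 and 437). Close the gripper.

```bash

python3 -m crank '[[0.015,0,0,0,0],[0.015,0,0,0,0],[0.015,0,0,0,0],[0.015,0,0,0,0],[0.015,0,0,0,0]]' 40
python3 -m crank '[[0.015,0,0,0,0],[0.015,0,0,0,0]]'
```

```text
t: 8.1
tcp_pos: [0.5072, -0.2023, 0.1009]
tool_rot: [0.707, -0.002, -0.707, -0.001]
force: [-0.6, 0.3, 3.6]
finger_gap: 0.298
t: 8.3
tcp_pos: [0.5072, -0.2023, 0.1008]
tool_rot: [0.707, -0.002, -0.707, -0.001]
force: [-0.9, 0.9, 6.1]
finger_gap: 0.3
```

```bash

python3 -m crank '[[0.015,-0.005,0,0.005,0],[0.015,-0.008,0,0.008,0],[0.015,-0.008,0,0.008,0],[0.015,-0.008,0,0.008,0],[0.015,-0.008,0,0.008,0]]'
python3 -m crank '[[0.015,-0.01,0,0.01,0],[0.015,-0.01,0,0.01,0],[0.015,-0.01,0,0.01,0],[0.015,-0.02,0,0.01,0],[0.015,-0.02,0,0.0,0]]'
python3 -m crank '[[0.015,-0.02,0,0,0],[0.015,-0.02,0,0,0],[0.015,0,0,0,0],[0.015,0,0,0,0]]'
python3 - <<'E'
from h import *
take('wrist','w5');take('side','d5');take('scene','s5');to((0.67,-.5,.30));print(manip.sense()['force'])
E
```

```text
t: 8.8
tcp_pos: [0.4685, -0.2016, 0.1378]
tool_rot: [-0.707, 0.001, 0.708, 0.002]
force: [-0.1, -0.1, -2.9]
finger_gap: 0.297
t: 9.3
tcp_pos: [0.4276, -0.201, 0.208]
tool_rot: [-0.706, 0.001, 0.708, 0.002]
force: [1.2, -0.8, -2.6]
finger_gap: 0.303
t: 9.7
tcp_pos: [0.4295, -0.2017, 0.2475]
tool_rot: [0.707, -0.002, -0.707, -0.001]
force: [-0.1, 0.2, -3.5]
finger_gap: 0.3
tcp [ 0.4291 -0.2013  0.2462] ytool [-0.004 -1.    -0.002] xtool [-0.002  0.002 -1.   ] shift in tool [-0.0549  0.2976 -0.242 ]
[ 0.8608303   0.10360185 -3.41442758]
```

View pics/w5.png

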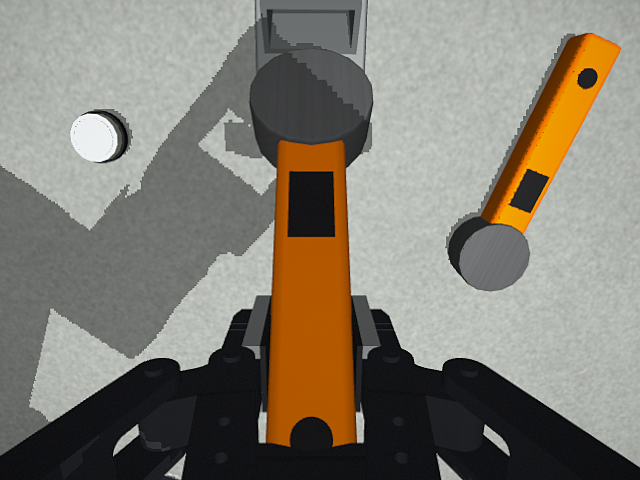

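View pics/s5.png

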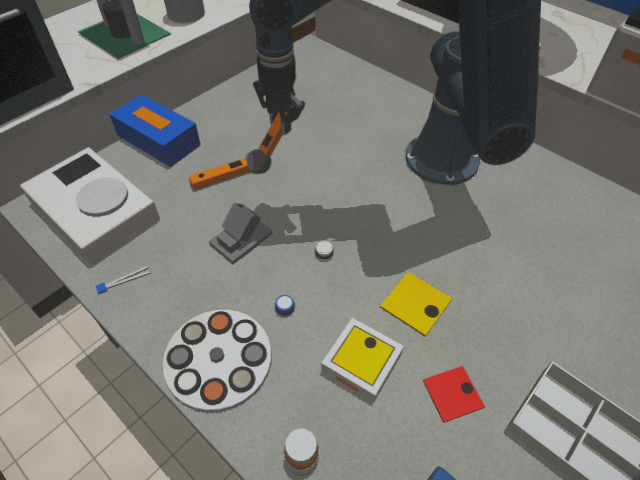

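The probe is out of the dock (head at (310,105), handle gripped). Now measure its pose in the grip.

```bash
cat >> h.py <<'E'
def probe(d,v0=0,v1=420,u0=255,u1=375):
    C=cloud(d);hsv=cv2.cvtColor(d['image'],cv2.COLOR_BGR2HSV);m=(cv2.inRange(hsv,(3,150,40),(20,255,255))>0)
    k=np.zeros_like(m);k[v0:v1,u0:u1]=1;m&=k;m=cv2.erode(m.astype(np.uint8),np.ones((5,5)))>0
    P=C[m];rng=np.random.default_rng(0);best=0
    for _ in range(400):
        q=P[rng.choice(len(P),3,False)];n=np.cross(q[1]-q[0],q[2]-q[0]);n/=np.linalg.norm(n)+1e-12
        i=abs((P-q[0])@n)<.001
        if i.sum()>best: best=i.sum();I=i
    Q=P[I];c=Q.mean(0);n=np.linalg.svd(Q-c,full_matrices=False)[2][2];n*=np.sign(n[2])
    x=np.linalg.svd(Q-c,full_matrices=False)[2][0];x*=np.sign(x@d['c2w'][:3,:3]@[0,1,0]) 
    s=(Q-c)@x;f=c+x*s.max()   # front end of handle top, 18+ mm behind window... check with head
    print('pitch',np.degrees(np.arcsin(-x[2])).round(2),'tilt',np.degrees(np.arccos(n[2])).round(2),'x',x.round(3),'front top',f.round(4),'len',np.ptp(s).round(4),'N',best,len(P))
    return c,x,n,f
E
python3 - <<'E'
from h import *
d=load('w5');c,x,n,f=probe(d,100,440)
p=pts(d,[(311,60),(311,100),(311,135),(311,432),(311,204)]);print(p.round(4))
print('rel front top',f-T_tool()[:3,3])
E
```

```text
pitch 42.22 tilt 42.23 x [ 0.741  0.001 -0.672] front top [ 0.4916 -0.2019  0.2252] len 0.1009 N 14635 17585
[[ 0.5229 -0.2022  0.2003]
 [ 0.5069 -0.2022  0.2141]
 [ 0.4943 -0.2021  0.2265]
 [ 0.418  -0.2018  0.2922]
 [ 0.4719 -0.202   0.2438]]
rel front top [ 0.0624394  -0.00063591 -0.02102616]
```

```bash

python3 -m crank '[[0.015,0,0.033,-0.0265,0],[0.015,0,0.033,-0.0265,0],[0.015,0,0.033,-0.0265,0],[0.015,0,0.033,-0.0265,0],[0.015,0,0.033,-0.0265,0]]'
python3 -m crank '[[0.015,0,0.033,-0.0265,0],[0.015,0,0.033,-0.0265,0],[0.015,0,0.033,-0.0265,0],[0.015,0,0.033,-0.0265,0],[0.015,0,0,0,0]]'
python3 -m crank '[[0.015,0,0,0,0],[0.015,0,0,0,0]]'
python3 - <<'E'
from h import *
d=take('wrist','w6');take('scene','s6');to((0.668,-.5,.1564));probe(d,100,440)
E
```

```text
t: 10.35
tcp_pos: [0.5622, -0.3682, 0.2453]
tool_rot: [-0.706, 0.001, 0.708, 0.002]
force: [1.3, 0.4, -2.0]
finger_gap: 0.298
t: 10.85
tcp_pos: [0.6684, -0.5041, 0.2404]
tool_rot: [-0.706, 0.002, 0.708, 0.003]
force: [-1.1, 1.4, -4.1]
finger_gap: 0.301
t: 11.05
tcp_pos: [0.6666, -0.4986, 0.2455]
tool_rot: [-0.706, 0.0, 0.708, 0.002]
force: [-0.0, 0.4, -2.1]
finger_gap: 0.301
tcp [ 0.6669 -0.4987  0.2476] ytool [-0.004 -1.    -0.001] xtool [-0.001  0.001 -1.   ] shift in tool [ 0.0912  0.0014 -0.0012]
pitch 42.21 tilt 42.22 x [ 0.741 -0.001 -0.672] front top [ 0.7287 -0.4989  0.2229] len 0.101 N 14787 17589
```

View pics/w6.png

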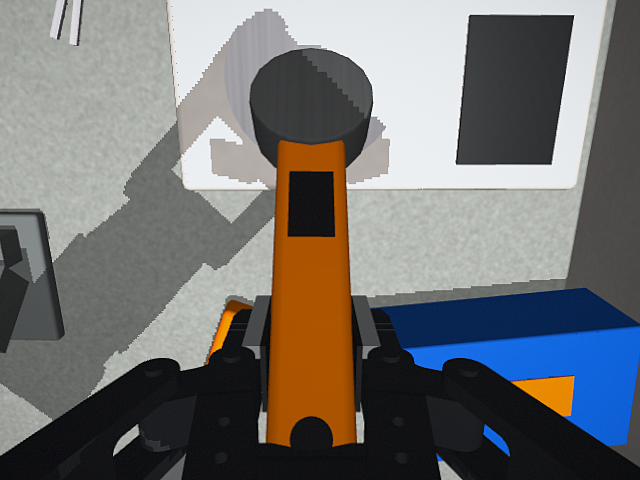

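View pics/s6.png

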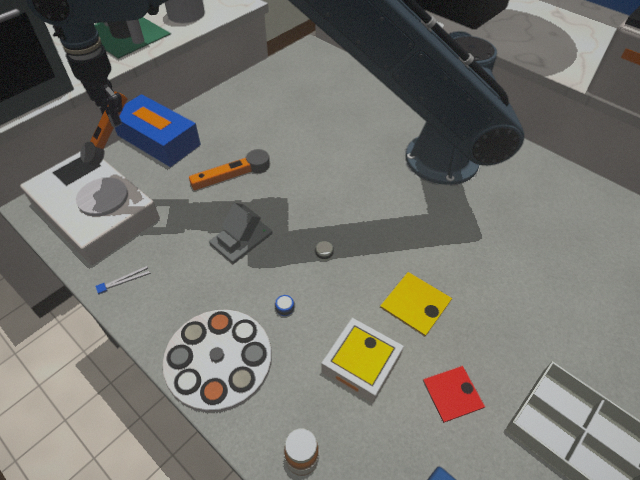

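The head is above the pan (pan's visible left part at (240,80), scale edge at row 188). Check the heights.

```bash
python3 - <<'E'
from h import *
d=load('w6');print(pts(d,[(238,75),(235,95),(250,45),(290,52),(378,135),(220,75),(195,184),(400,184),(500,184),(205,60),(420,60)]).round(4))
C=cloud(d);k=(C[...,2]>.077)&(C[...,2]<.095);k[:,400:]=0;k[200:]=0;P=C[k];print(len(P),P.min(0),P.max(0),np.median(P[:,2]))
E
```

```text
[[ 0.7619 -0.4495  0.0813]
 [ 0.7491 -0.447   0.0824]
 [ 0.7803 -0.4586  0.0824]
 [ 0.7632 -0.4903  0.1953]
 [ 0.7221 -0.5451  0.0814]
 [ 0.7627 -0.4352  0.0704]
 [ 0.6862 -0.4113  0.0696]
 [ 0.7415 -0.4996  0.3877]
 [ 0.6856 -0.6392  0.0708]
 [ 0.7727 -0.425   0.0684]
 [ 0.7719 -0.5738  0.0696]]
12566 [ 0.71121214 -0.55832715  0.07890431] [ 0.80734953 -0.44035434  0.0846187 ] 0.08184145918244748
```

```bash

python3 -m crank '[[0.015,0.03,0,-0.0045,0],[0.015,0.03,0,-0.004,0],[0.015,0.022,0,0,0],[0.015,0.0,0,0,0],[0.015,0.0,0,0,0]]' 20
python3 - <<'E'
from h import *
to((0.6755,-.5,.155));print(manip.sense()['force'])
E
```

```text
t: 11.65
tcp_pos: [0.6758, -0.4994, 0.1663]
tool_rot: [0.707, -0.001, -0.707, -0.001]
force: [-0.6, -0.3, -1.5]
finger_gap: 0.296
tcp [ 0.6758 -0.4994  0.1663] ytool [-0.004 -1.     0.   ] xtool [ 0. -0. -1.] shift in tool [0.0113 0.0006 0.0003]
[-0.56065258 -0.31747351 -1.53889545]
```

```bash

python3 -m crank '[[0.015,0.005,0,0,0],[0.015,0.006,0,0,0],[0.015,0.003,0,0.003,0],[0.015,0.003,0,0.003,0],[0.015,0.003,0,0.003,0]]'
python3 -m crank '[[0.015,0.005,0,0.004,0],[0.015,0.005,0,0.004,0]]'
python3 - <<'E'
from h import *
d=take('wrist','w7');probe(d,60,440);to((0.6755,-.5,.155))
E
```

```text
t: 12.15
tcp_pos: [0.6683, -0.5004, 0.1473]
tool_rot: [0.709, -0.002, -0.705, -0.001]
force: [2.1, 1.1, 1.6]
finger_gap: 0.301
t: 12.35
tcp_pos: [0.6586, -0.5003, 0.1361]
tool_rot: [0.707, -0.002, -0.707, -0.001]
force: [0.0, -0.2, 2.0]
finger_gap: 0.295
pitch 30.96 tilt 30.96 x [ 0.857 -0.003 -0.515] front top [ 0.7286 -0.5005  0.1264] len 0.1003 N 15623 19092
tcp [ 0.6572 -0.5001  0.1345] ytool [-0.005 -1.    -0.   ] xtool [-0.002  0.    -1.   ] shift in tool [-0.0206 -0.0002 -0.0182]
```

View pics/w7.png

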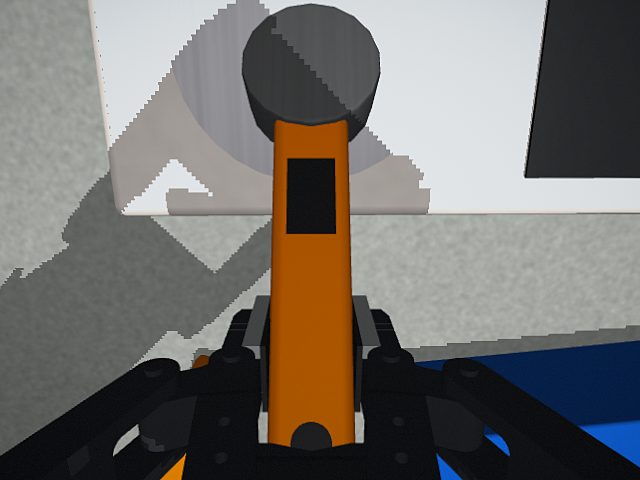

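Pivoting works: pitch 42° → 31° with about 4 N. Continue along the arc.

```bash

python3 -m crank '[[0.015,0.007,0,0.005,0],[0.015,0.007,0,0.004,0],[0.015,0.007,0,0.0035,0],[0.015,0.007,0,0.003,0],[0.015,0.007,0,0.002,0]]'
python3 -m crank '[[0.015,0.006,0,0.002,0],[0.015,0,0,0,0],[0.015,0,0,0,0]]'
python3 - <<'E'
from h import *
d=take('wrist','w8');probe(d,60,440);to((0.6755,-.5,.075));print(manip.sense()['force'])
E
```

```text
t: 12.9
tcp_pos: [0.6396, -0.4999, 0.0992]
tool_rot: [-0.706, 0.001, 0.708, 0.002]
force: [-5.1, -0.9, 4.7]
finger_gap: 0.299
t: 13.2
tcp_pos: [0.6391, -0.499, 0.0928]
tool_rot: [-0.707, 0.001, 0.707, 0.002]
force: [-0.9, 0.2, -2.1]
finger_gap: 0.3
pitch 8.7 tilt 8.71 x [ 0.988 -0.005 -0.151] front top [ 0.7158 -0.4995  0.1124] len 0.1007 N 17698 21106
tcp [ 0.6393 -0.4987  0.0928] ytool [-0.004 -1.    -0.002] xtool [-0.001  0.002 -1.   ] shift in tool [ 0.0178  0.0012 -0.0362]
[-0.10717669 -0.51362506 -2.89291101]
```

```bash

python3 -m crank '[[0.015,0.004,0,0.001,0],[0.015,0.004,0,0.001,0],[0.015,0.004,0,0,0],[0.015,0.003,0,0,0],[0.015,0,0,0,0]]'
python3 -m crank '[[0.015,0,0,0,0],[0.015,0,0,0,0]]'
python3 - <<'E'
from h import *
d=take('wrist','w9');probe(d,60,440);to((0.6755,-.5,.075));print(manip.sense()['force'])
E
```

```text
t: 13.75
tcp_pos: [0.6369, -0.4994, 0.0786]
tool_rot: [-0.707, 0.001, 0.707, 0.002]
force: [-3.1, 1.3, 1.4]
finger_gap: 0.294
t: 13.95
tcp_pos: [0.6372, -0.4995, 0.0789]
tool_rot: [-0.707, 0.001, 0.707, 0.002]
force: [-1.9, -0.3, -0.0]
finger_gap: 0.3
pitch 2.23 tilt 2.34 x [ 0.999  0.001 -0.039] front top [ 0.7135 -0.4996  0.1072] len 0.1014 N 17867 21249
tcp [ 0.6372 -0.4995  0.0789] ytool [-0.004 -1.    -0.   ] xtool [-0.  0. -1.] shift in tool [ 0.0039  0.0003 -0.0383]
[-0.65869593  1.02672874 -0.11844999]
```

Within 2.3° of level, which is well inside 12°. Tighten the grip, lift and check.

```bash

python3 -m crank '[[0.012,0,0,0,0],[0.012,0,0,0,0],[0.012,-0.01,0,0,0],[0.012,-0.02,0,0,0],[0.012,-0.03,0,0,0]]' 80
python3 -m crank '[[0.012,-0.04,0,0,0],[0.012,-0.03,0,0,0],[0.012,-0.01,0,0,0],[0.012,0,0,0,0],[0.012,0,0,0,0]]'
python3 - <<'E'
from h import *
d=take('wrist','w10');c,x,n,f=probe(d,60,440);T=T_tool();print('rel front',f-T[:3,3], T[:3,3])
w=f+x*.0265-n*.024;print('window rel tool',T[:3,:3].T@(w-T[:3,3]));print(manip.sense()['q'].round(2))
E
```

```text
t: 14.5
tcp_pos: [0.6361, -0.4987, 0.1371]
tool_rot: [-0.706, 0.0, 0.708, 0.003]
force: [0.3, 0.8, -1.5]
finger_gap: 0.289
t: 15.0
tcp_pos: [0.6365, -0.4989, 0.2172]
tool_rot: [-0.706, 0.001, 0.708, 0.002]
force: [-0.5, -0.4, -3.5]
finger_gap: 0.29
pitch 2.56 tilt 2.58 x [ 0.999 -0.001 -0.045] front top [ 0.7126 -0.4988  0.2449] len 0.1015 N 17734 21065
rel front [ 0.07644141 -0.00018357  0.028867  ] [ 0.63614875 -0.49864541  0.21606546]
window rel tool [-0.00410001 -0.00011584 -0.10182833]
[-0.8   0.82  0.88 -0.    1.45  0.77]
```

View pics/w10.png

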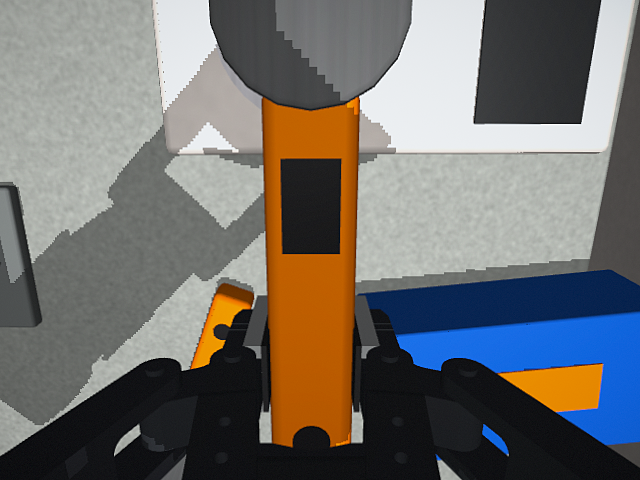

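```bash

for i in 1; do python3 -m crank '[[0.012,0,-0.03,0.004,0],[0.012,0,-0.036,0.005,0],[0.012,0,-0.036,0.005,0],[0.012,0,-0.036,0.005,0],[0.012,0,-0.036,0.005,0]]'; done
python3 -m crank '[[0.012,0,-0.036,0.005,0],[0.012,0,-0.036,0.005,0],[0.012,0,-0.036,0.005,0],[0.012,0,-0.036,0.005,0],[0.012,0,-0.036,0.005,0]]'
python3 -m crank '[[0.012,0,-0.036,0.005,0],[0.012,0,-0.036,0.005,0],[0.012,0,-0.036,0.005,0],[0.012,0,-0.036,0.005,0],[0.012,0,-0.036,0.005,0]]'
python3 -m crank '[[0.012,0,-0.036,0.005,0],[0.012,0,-0.036,0.005,0],[0.012,0,-0.036,0.005,0],[0.012,0,-0.036,0.001,0],[0.012,0,-0.03,0,0]]'
python3 -m crank '[[0.012,0,0,0,0],[0.012,0,0,0,0],[0.012,0,0,0,0]]'
python3 - <<'E'
from h import *
d=take('wrist','w11');probe(d,60,440);to((.5395,.2235,.105))
E
```

```text
t: 15.55
tcp_pos: [0.6125, -0.3234, 0.2164]
tool_rot: [-0.706, 0.0, 0.709, 0.003]
force: [0.1, -0.2, -2.1]
finger_gap: 0.294
t: 16.05
tcp_pos: [0.5882, -0.1436, 0.217]
tool_rot: [-0.706, 0.001, 0.709, 0.002]
force: [0.8, 0.4, -2.0]
finger_gap: 0.29
t: 16.55
tcp_pos: [0.5639, 0.0362, 0.2173]
tool_rot: [-0.706, 0.001, 0.709, 0.002]
force: [0.9, 0.1, -2.9]
finger_gap: 0.291
t: 17.05
tcp_pos: [0.5484, 0.2104, 0.2172]
tool_rot: [-0.706, 0.001, 0.709, 0.001]
force: [0.1, -0.7, -2.8]
finger_gap: 0.291
t: 17.35
tcp_pos: [0.5496, 0.2078, 0.2181]
tool_rot: [-0.706, 0.002, 0.708, 0.001]
force: [-0.1, 0.1, -2.1]
finger_gap: 0.284
pitch 2.61 tilt 2.64 x [ 0.999 -0.002 -0.045] front top [0.6262 0.2075 0.2459] len 0.1018 N 17898 21205
tcp [0.5499 0.2075 0.2184] ytool [-0.005 -1.     0.001] xtool [-0.002 -0.001 -1.   ] shift in tool [ 0.1134 -0.016   0.0102]
```

View pics/w11.png

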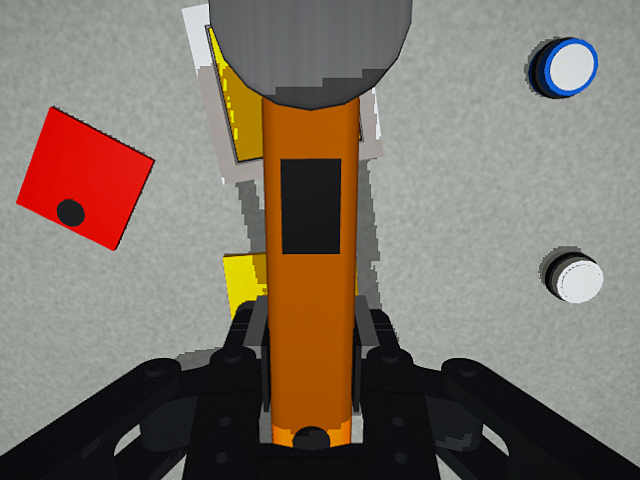

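The probe is level and nearly over the well; the cups are undisturbed. Lower it.

```bash

python3 -m crank '[[0.012,0.02,-0.008,0.005,0],[0.012,0.025,-0.008,0.005,0],[0.012,0.025,0,0,0],[0.012,0.02,0,0,0],[0.012,0.012,0,0,0]]'
python3 -m crank '[[0.012,0.008,0,0,0],[0.012,0,0,0,0],[0.012,0,0,0,0],[0.012,0,0,0,0],[0.012,0,0,0,0]]'
python3 - <<'E'
from h import *
d=take('wrist','w12');take('scene','s12');take('side','d12');c,x,n,f=probe(d,60,440);print('window',f+x*.0265-n*.024);to((.5395,.2235,.105))
print(manip.sense()['qd'].round(3))
C=cloud(d);k=2
for u,v in [(230,140),(240,155),(205,150)]: print(pts(d,[(u,v)])[0].round(4))
D=load('s12');print(pts(D,[(324,248),(284,303)]).round(4))
E
```

```text
t: 17.9
tcp_pos: [0.5396, 0.2233, 0.1155]
tool_rot: [-0.706, 0.002, 0.708, 0.002]
force: [-1.0, -0.6, -2.7]
finger_gap: 0.295
t: 18.4
tcp_pos: [0.541, 0.2248, 0.1103]
tool_rot: [0.708, -0.001, -0.706, -0.002]
force: [0.2, 0.5, -3.3]
finger_gap: 0.291
pitch 0.89 tilt 3.72 x [ 1.    -0.002 -0.016] front top [0.6174 0.2245 0.1401] len 0.1024 N 21212 21212
window [0.64357652 0.22595276 0.11572854]
tcp [0.5406 0.2248 0.1098] ytool [-0.004 -1.    -0.   ] xtool [ 0.001  0.    -1.   ] shift in tool [0.0048 0.0013 0.0011]
[-0.     0.004  0.003  0.002 -0.003  0.   ]
[0.6011 0.263  0.0448]
[0.5941 0.2585 0.0452]
[0.5965 0.2752 0.0451]
[[ 0.4836 -0.02    0.0252]
 [ 0.6558  0.0183  0.0287]]
```

View pics/s12.png

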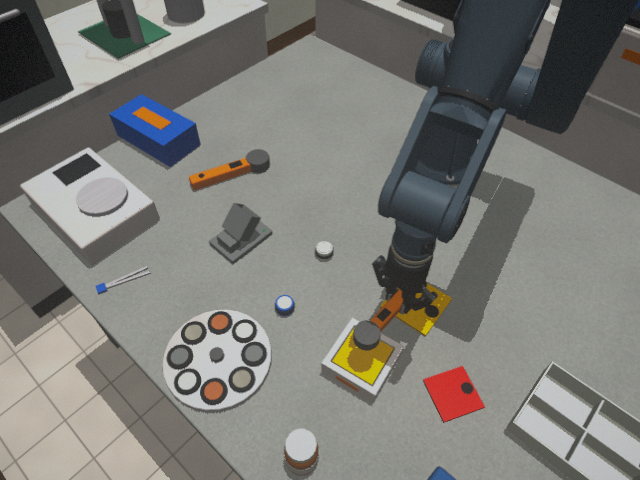

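View pics/d12.png

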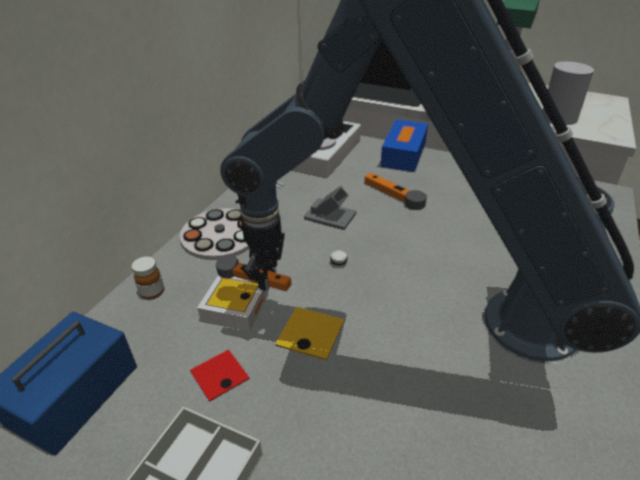

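```bash

python3 -m crank '[[0.012,0.004,0,0.001,0],[0.012,0.004,0,0,0],[0.012,0,0,0,0],[0.012,0,0,0,0],[0.012,0,0,0,0]]'
python3 -m crank '[[0.012,0,0,0,0],[0.012,0,0,0,0],[0.012,0,0,0,0],[0.012,0,0,0,0],[0.012,0,0,0,0]]'
python3 - <<'E'
from h import *
d=take('wrist','w13');c,x,n,f=probe(d,60,440);print('window',f+x*.0265-n*.024);print('slice z',pts(d,[(311,120),(311,300),(311,380),(275,300),(345,300),(280,120),(340,120)]).round(4))
s=manip.sense();print(s['tcp_pos'],s['qd'].round(3),s['force'],s['finger_gap'])
E
```

```text
t: 19.05
tcp_pos: [0.5394, 0.2247, 0.1012]
tool_rot: [-0.707, 0.001, 0.707, 0.001]
force: [-0.1, -0.5, -2.7]
finger_gap: 0.293
t: 19.55
tcp_pos: [0.5394, 0.2247, 0.1014]
tool_rot: [0.707, -0.001, -0.707, -0.002]
force: [-0.0, 0.9, -2.5]
finger_gap: 0.289
pitch 2.41 tilt 2.42 x [ 0.999 -0.001 -0.042] front top [0.6158 0.2245 0.1294] len 0.1017 N 17978 21208
window [0.64129385 0.22457094 0.10428162]
slice z [[0.6109 0.2242 0.13  ]
 [0.561  0.2245 0.1312]
 [0.535  0.2246 0.1323]
 [0.5605 0.2349 0.13  ]
 [0.561  0.2147 0.1312]
 [0.6109 0.2322 0.1295]
 [0.6109 0.2169 0.1309]]
[0.53936395 0.22468974 0.10135492] [-0.001  0.001 -0.001  0.001  0.001 -0.   ] [ 0.30366758  0.33763534 -2.62667652] 0.2927523265365835
```

View pics/w13.png

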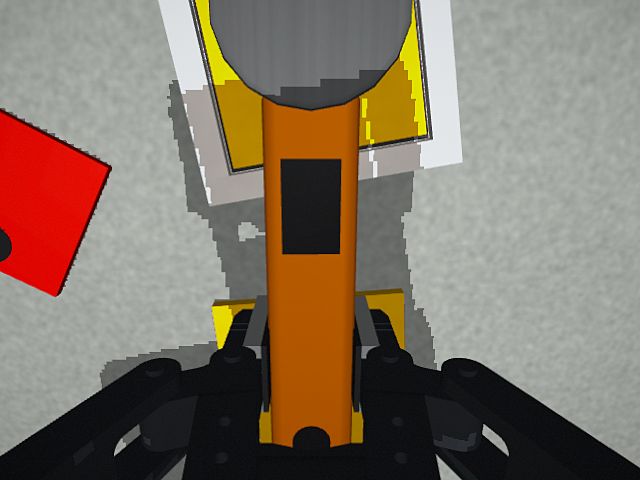

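The window is at (0.641, 0.225, 0.104), about 2 mm from the cover's middle and 59 mm above it. Tilt is 2.4° and the arm is at rest. Hand in.

```bash
python3 -c "
from station import manip
print(manip.sign_off())"
```

```text
the job is handed in; nothing more can be done
None
```

The job is handed in, at about 19.6 s of the 54 s allowed; the station gave no verdict.

- **Cover:** I pressed the small yellow cover at its black dot with the shut fingers, with up to 27 N read at the wrist. Afterwards the cover's corners and the rim agreed within 0.5 mm.
- **Probe:** I drew the docked, smaller probe out along its 45° axis. The tool only turns about its own vertical axis, so I levelled the probe by letting it pivot in lightly closed pads against the scale's pan, taking it from 42° to about 2.4°. I then gripped it at 80 N and carried it over the well.
- **Last checks:**
  - The window is about 2 mm from the cover's middle and about 59 mm above it, with a tilt of 2.4°.
  - The arm is at rest and carrying the probe's weight.
  - Both cups read within about 4 mm of their earlier positions. The blue one was the larger difference, within what the cameras disagree by.

**Disagreements:**
- The scene and side cameras differed by up to about 8 mm in x, so I measured the well and probe with the wrist camera.
- One plane fit just before the last lowering gave a tilt of 3.7°. The repeat after lowering gave 2.4°.
- A first slope fit of the pressed cover read 2°, because its mask took in edge points. The corner readings did not confirm it.
- I last checked the cover's whole top before fetching the probe. At the end only its near-left corner was measured again, and it was still level with the rim.

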